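# Load the leaf drill jig and show which bush to drill

## Robot

A 6-joint arm with a two-finger parallel gripper is mounted at the origin on a cart in front of the work surface, level with it; the furniture and walls round the work are solid. World frame = base frame: x ahead of the robot, y to its left, z up, the work surface at z = 0. Lengths are in m, angles in rad, forces in N, time in s.
With the tool pointing down it reaches from about 0.375 to 0.9 m from the base axis. Payload 3.1 kg.
Tool frame: the origin (TCP) lies between the finger pads, 19 mm behind the fingertips; this is the grasp point; z points along the fingers, y is the line along which they close (so a half turn about z gives the same grasp; the last joint's range is limited). The gripper opens to 87 mm and grips with 3 to 60 N. Pads are 19 mm wide; open, the fingers measure 117 mm over their backs; the gripper's body (75 mm by 190 mm) begins 51 mm behind the grasp point.
Start: joints at [-1.292, 0.527, 1.433, -0, 1.181, -0.178], TCP at [0.276, -0.561, 0.241] pointing down, gripper open.
Joint ranges: [-3.08, 3.08], [-0.75, 2.2], [0.22, 2.44], [-1.43, 4.57], [0, 2.65], [-2.85, 2.85]. Speed limits (rad/s): [2.79, 2.79, 3.14, 3.14, 3.14, 3.14].

## Interface

Orientations are given as a unit quaternion [x, y, z, w].
In Python, from rig import robot gives the robot as it stands. The module is installed in compiled form; this text tells all that it offers.
- The arm moves only by the tool send_rows, never from a script. Its argument "increments" is one flat list of numbers, 7 for each row, row after row: the turn, a rotation vector about the world's x, y, z in rad, then the shift along the world's x, y, z in cm, then the opening, from 0 (shut) to 1 (fully open). A call has 1 to 20 rows; each row shifts and turns the commanded pose from where the row before left it; what a row does not reach is not made up. A row lasts 1/12 s, in which the tool goes at most 41.7 mm and 7.16 degrees, less where a joint would pass 70% of its speed; a pose out of reach is approached as far as the arm can. A call is refused whole if a number of a shift passes 4.17 or a number of a turn 0.125, either way. A call with a gripper value outside its range is refused whole. The fingers move at their own pace and stop on an object; "newtons" is the grip in N (left out, the last holds). Time passes only in rows, so rows that do not move let the fingers close. It gives the time, the measured TCP pose, the force, the opening and the grip force at its end, in the units of the state.
- robot.get_obs(): the state, without advancing time (a new reading comes with each control period).
- robot.camera(name): name is "scene" or "top" or "wrist"; returns a dict with "image" (384x512x3 uint8, red, green, blue), "range_z" (384x512 float32, m along the optical axis (not along the pixel's ray), 0 where there is no reading), "fx", "fy", "cx", "cy" (pixels), "R" (3x3) and "t" (3): a world point X has camera coordinates R X + t. Camera axes: x right, y down, z forward; pixel columns grow to the right and rows downward; lengths in m; the calibration is good to about 2 mm. A picture is of the moment at which its call begins.
- robot.hand_in(): hands the job in; it is judged then, once.
The state is a dict: "time": time; "q": joint angles; "joint_velocities": joint speeds; "joint_torque": joint torques, N m; "position": TCP position; "tool_rot": TCP orientation; "ft_force": force on the tool from outside, world axes, zero at the start; "moment": the same for the moment, N m; "grip_width": finger opening in m; "grip_force": force on a finger pad.
Only numpy, scipy, OpenCV 4.12 (cv2) and the standard library are available. Lean on these libraries where they do the work, as an engineer would, in place of code of your own. Each camera call takes 0.05 s, during which the arm holds its last target. There are 200 camera calls.

## Task

Get the drill jig ready for the drill hand: push the steel bar along the slot of the jig until it is fully home against the end stop, then swing the hinged bush plate over and down until it lies flat on the jig. Then, to show which hole comes first, point at the small drill bush (the narrowest of the three) with the fingertips just above it, touching nothing, keep pointing for at least two seconds and finish there. Only push: do not pick anything up, and leave the other things on the bench where they lie.

Things in the scene. Friction and masses are not known exactly. Their poses are not given: they have to be found in the camera images.
- jig: Leaf drill jig, bolted down, fixed. Base plate 102 x 204 x 12 mm: jig x -46 to +56, y -122 to +82 mm; corner screw heads to z 18. Origin: on the bench, under the middle of the homed bar. x: across the slot to the hinge, away from the robot; y: along the slot to the end stop, robot's left; z up. Two rails, y -28 to +52, tops z 23.5, slot between them x -10 to +10, floor z 12.
- bar: Rusty flat steel bar, 18 x 105 x 10 mm, 0.14 kg, loose in the slot, 1 mm free each side. Origin: centre of its underside; y along its length, to the end stop. Starts 15 to 45 mm short of the stop. Home, its end touches the stop and its origin is at the jig's (0, -0.5, 12) mm; its last 25 mm then still stick out of the rails.
- bar_tail (a point): Middle of the bar's free end face (away from the end stop), 5 mm above the slot floor: push here, along the jig's +y. The bar's friction is about 1 N. The base plate round and behind this end is flat and free for the fingers.
- stop_face (a point): Middle of the end stop's face that the bar must touch, 5 mm above the slot floor, at the jig's (0, 52, 17) mm. The stop is a steel block 40 mm wide, top at z 29 mm.
- leaf (a joint): Hinge angle (rad) of the aluminium bush plate: 0 = closed, flat on the rails; grows as it opens up and back, away from the robot; 1.57 upright, 2.3 the limit. Starts at 1.95 to 2.25. Stiff hinge: the plate stays where it is left and takes 2 to 5 N at its free edge to swing. It only closes over a bar that is home: a lug at its end drops behind the bar's tail, 3.5 mm free.
- leaf_edge (a point): Middle of the bush plate's free edge, on its top side (the side with the bush collars; open, it faces back and down). The plate is 10 mm thick, 111 mm long (jig y -66 to +45); this edge is 66 mm from the hinge axis. Closed: at jig x -34, z 33.5 mm, 10 mm beyond the front rail; the underside is 1.5 mm above the bar.
- leaf_hinge (a point): Point on the bush plate's hinge axis, in line with leaf_edge, at the jig's (32, -10.5, 28.5) mm; the axis runs along the jig's y and lies at mid-thickness of the plate.
- small_bush (a point): Centre of the top face of the small drill bush: a steel collar 13 mm across, 4 mm bore, 4 mm proud of the plate's top. The middle one of three in a row along the bar; the other two have collars 20 mm across, centred 33 mm to either side. Moves with the plate; closed, at the jig's (0, -3, 37.5) mm.
- pick: Bystander: thin red-handled pick, 64 mm long, 8 mm high, loose on the bench in front of the jig. Leave alone.
- spare_bar: Bystander: a second flat bar just like the first, 18 x 105 x 10 mm, loose on the bench to the left of the jig. Leave alone.
- bolt: Bystander: dark hexagon bolt, 52 mm, loose on the right. Leave alone.
- nut: Bystander: hexagon nut, 22 mm wide, 10 mm high, loose on the right. Leave alone.
- angle: Bystander: rusty steel angle, 26 x 190 x 26 mm, loose on the left. Leave alone.
- square: Bystander: engineer's square, 105 x 155 x 14 mm, loose on the left. Leave alone.
- tape: Bystander: tape measure, 40 x 78 x 62 mm high, loose at the back. Leave alone.
- spanner_1: Bystander: open-ended spanner, 201 mm, loose on the right. Leave alone.
There are look-alikes about, which are no part of the job. What is shaped like the bar but pink is not meant.

How it is judged:
On the way, in this order (a step that is already met when the one before it is completed fails the run):
1. the bar is pushed home against the end stop (within 3 mm), lying in the slot, the bush plate still open (y of bar in the frame of jig above -0.0035 m and height (world z) of bar below 0.015 m and value of joint leaf above 1.2 rad), for 0.1 s.
2. the bush plate is closed flat (within 0.04 rad) with the bar still home (value of joint leaf below 0.04 rad and y of bar in the frame of jig above -0.0035 m), for 0.2 s.
3. the fingertips point at the small bush for 2 s: tool point within 12 mm of its axis, 22 to 65 mm above its top (fingertips some 3 to 46 mm above it), fingers touching nothing (horizontal distance between the grasp point and small_bush below 0.012 m and z of the grasp point in the frame of small_bush between 0.022 and 0.065 m and contact force between each of the arm, the fingers and anything else below 0.1 N and value of joint leaf below 0.04 rad), for 2 s.
At the end, for the whole second after the job is handed in: The bar lies in the slot within 3 mm of the end stop, the bush plate is closed to within 0.04 rad, and the tool point still stands over the small bush, within 12 mm of its axis and 22 to 65 mm above its top (the fingertips just above it), touching nothing (all of step 2 and height (world z) of bar below 0.015 m and linear speed of bar below 0.02 m/s and horizontal distance between the grasp point and small_bush below 0.012 m and z of the grasp point in the frame of small_bush between 0.022 and 0.065 m).
It fails at once if the bar is lifted out of the slot (height (world z) of bar above 0.02 m or angle between bar's own z axis and vertical above 0.25 rad).
It fails at once if a bystander is moved by more than 20 mm (distance of any of pick, spare_bar, bolt, nut, angle, square, tape, spanner_1 from where it was at the start of the episode above 0.02 m).
It also fails if it takes over 54 s, if anything falls off the work surface, if the arm or the gripper's body presses on something with over 40 N, if the wrist force passes 120 N, or if a joint passes its speed limit or range.

## Working session

There is one attempt and no reset: what is moved stays moved. The work goes in short steps, Python scripts to look and compute and a tool call to move; the robot and the scene stay as the last step left them, time stands still between calls to the robot, and variables do not carry over. Pictures are saved under pics/ and viewed, at most 10 in all, crops included, and the job is handed in when it is done.

Besides the shell and the picture viewer there is one more tool, called after ">>>" by a JSON object that holds its "method" and its "body". send_rows: Moves the arm, as the interface text tells. Its arguments: {"type":"object","properties":{"increments":{"type":"array"},"newtons":{"type":"number"}},"required":["increments"]}

```bash
mkdir -p pics; cat > h.py <<'E'
import numpy as np, cv2
from rig import robot
def grab(n):
    c=robot.camera(n); np.savez(f'{n}.npz',**c); return c
def load(n): return dict(np.load(f'{n}.npz'))
def pts(c):
    z=c['range_z']; v,u=np.mgrid[:384,:512]
    P=np.stack([(u-c['cx'])/c['fx']*z,(v-c['cy'])/c['fy']*z,z],-1)
    return (P-c['t'])@c['R']
def plane(c,u,v,h):
    d=c['R'].T@np.array([(u-c['cx'])/c['fx'],(v-c['cy'])/c['fy'],1]); o=-c['R'].T@c['t']
    return o+d*(h-o[2])/d[2]
E
python3 - <<'E'
from h import *
a=grab('scene');b=grab('top')
cv2.imwrite('pics/a.png',cv2.resize(np.hstack([a['image'],b['image']])[:,:,::-1],(800,300)))
cv2.imwrite('pics/b.png',cv2.resize(b['image'][:,:,::-1],(800,600)))
for c in(a,b): print(-c['R'].T@c['t'],c['R'][2],c['fx'])
E
```

```text
[-0.2501321   0.36194805  0.84927252] [ 0.68075091 -0.3071458  -0.66501101] 372.0760112761019
[0.42514167 0.02178629 1.48555136] [ 0.07806742 -0.02294175 -0.99668408] 500.02660431111184
```

View pics/a.png

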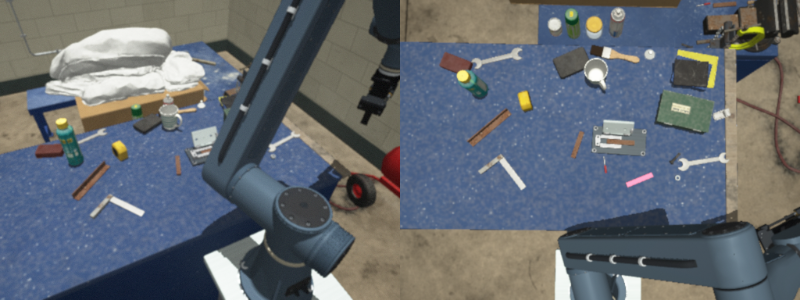

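View pics/b.png

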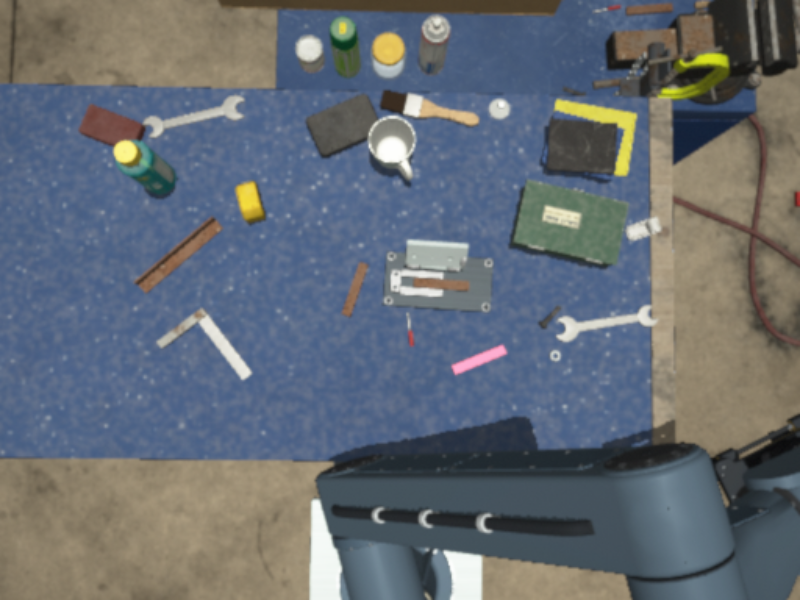

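The top view shows the jig at (438,275). The rusty bar lies in its slot at (440,284), and the leaf stands open behind it at (437,255). Bar look-alikes are the spare bar (355,290), the pink bar (480,360) and the angle (178,255). By the description I choose the one in the slot, and check it in a close crop.

```bash
python3 - <<'E'
from h import *
b=load('top')
x0,y0,w,h=240,145,80,60
im=cv2.resize(b['image'][y0:y0+h,x0:x0+w,::-1],(800,600),interpolation=cv2.INTER_CUBIC)
cv2.imwrite('pics/c.png',im)
P=pts(b)
dark=cv2.inRange(b['image'],(40,45,45),(110,110,110))
hsv=cv2.cvtColor(b['image'],cv2.COLOR_RGB2HSV)
print(hsv[190,300],hsv[195,270],hsv[182,285],hsv[210,290])
m=((hsv[...,1]<110)|(hsv[...,0]<30)|(hsv[...,0]>150)).astype(np.uint8)
n,l,s,ce=cv2.connectedComponentsWithStats(m); 
i=l[182,285];print(s[i],ce[i])
for r in(150,155,160,165,170,175,182,190,196): print(r,[np.round(P[r,u],3).tolist() for u in (265,285,300)])
E
```

```text
[ 98  24 125] [ 98  24 126] [ 13 107 148] [109  87 141]
[     0      0    512    384 185369] [255.30307657 195.14849301]
150 [[0.651, -0.026, -0.004], [0.65, -0.086, 0.005], [0.652, -0.131, 0.002]]
155 [[0.623, -0.024, 0.085], [0.636, -0.086, 0.001], [0.636, -0.131, 0.005]]
160 [[0.61, -0.024, 0.073], [0.611, -0.081, 0.079], [0.622, -0.132, 0.0]]
165 [[0.599, -0.025, 0.049], [0.599, -0.082, 0.06], [0.605, -0.13, 0.015]]
170 [[0.586, -0.026, 0.032], [0.587, -0.084, 0.038], [0.591, -0.131, 0.009]]
175 [[0.572, -0.026, 0.028], [0.575, -0.086, 0.01], [0.575, -0.131, 0.012]]
182 [[0.552, -0.027, 0.025], [0.553, -0.086, 0.019], [0.554, -0.13, 0.017]]
190 [[0.529, -0.028, 0.011], [0.53, -0.087, 0.011], [0.531, -0.132, 0.006]]
196 [[0.511, -0.028, 0.015], [0.512, -0.087, 0.01], [0.513, -0.131, 0.014]]
```

View pics/c.png

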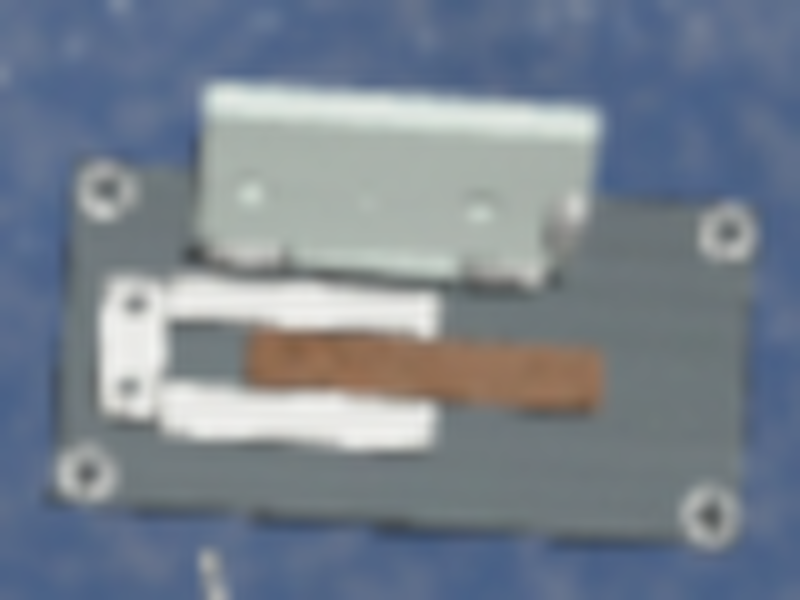

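The crop shows the rusty bar in the slot, between white rails with its left end at (250,355) and tail at (602,378). The stop is at (133,348), the leaf is open at (400,180), and the screw heads are at (105,190), (727,232), (711,516), (88,473). This is the right bar.

```bash
python3 - <<'E'
from h import *
b=load('top'); g=lambda u,v,h: plane(b,240+(u+.5)/10-.5,145+(v+.5)/10-.5,h)
S=[g(*p,.018) for p in((105,190),(727,232),(711,516),(88,473))]
c=np.mean(S,0); 
y=(S[0]+S[3]-S[1]-S[2])/2; x=(S[0]+S[1]-S[2]-S[3])/2
ya=y/np.linalg.norm(y); print('centre',c,'spacing',np.linalg.norm(y),np.linalg.norm(x),'y yaw deg',np.degrees(np.arctan2(-ya[0],ya[1])),np.degrees(np.arctan2(x[1],x[0])))
xa=np.array([ya[1],-ya[0],0]); o=c-.005*xa+.020*ya; o[2]=0; print('origin',o)
J=np.c_[xa,ya,[0,0,1]]
for n,p,h in(('tail',(604,380),.022),('head',(248,357),.022),('stop',(166,350),.029),('leafedge',(400,100),.085),('hinge',(380,262),.0285)):
  w=g(*p,h);print(n,w,(J.T@(w-o)*1000).round(1))
# leaf plane in depth
P=pts(b);Q=P[154:171,262:296].reshape(-1,3);q=(Q-o)@J;k=(q[:,2]>.045)&(q[:,0]>.02)
q=q[k];f=np.polyfit(q[:,2],q[:,0],1);print('leaf slope dx/dz',f,'angle',np.pi/2+np.arctan(f[0]),'zmax',q[:,2].max())
np.savez('jig.npz',o=o,J=J)
# targets
for n,p in(('behind tail',(0,-112,50)),('bush',(0,-3,37.5)),('hinge',(32,-10.5,28.5))): print(n,o+J@np.array(p)/1000)
s=robot.get_obs();print(s['position'],s['tool_rot'],s['time'],s['grip_width'])
E
```

```text
centre [ 0.55953674 -0.07224011  0.018     ] spacing 0.18426786254526303 0.08415102016520058 y yaw deg -3.0006288569295227 -2.7123221627084524
origin [ 0.55559053 -0.05200579  0.        ]
tail [ 0.55195299 -0.12979983  0.022     ] [  0.4 -77.9  22. ]
head [ 0.55707468 -0.02486435  0.022     ] [ 0.1 27.2 22. ]
stop [ 0.55811564 -0.00061945  0.029     ] [-0.2 51.4 29. ]
leafedge [ 0.62501277 -0.06488367  0.085     ] [70.  -9.2 85. ]
hinge [ 0.58508016 -0.06302242  0.0285    ] [30.  -9.5 28.5]
leaf slope dx/dz [0.69546444 0.00264482] angle 2.178471798652164 zmax 0.09351786787375002
behind tail [ 0.54972768 -0.16385223  0.05      ]
bush [ 0.55543349 -0.05500168  0.0375    ]
hinge [ 0.58699701 -0.0641665   0.0285    ]
[ 0.27609218 -0.56003393  0.24039231] [ 9.73912150e-01  2.26923391e-01 -5.94324227e-05 -9.45652105e-04] 0.1 0.08704312835516902
```

The measured sizes agree with the given ones: the bar is 105.1 mm long, the stop is at y 51.4, and the screw spacing is 184 x 84. Next I move behind the tail with shut fingers, turning to the jig's yaw.

>>> {"method": "send_rows", "body": {"increments": [0, 0, -0.0365, 1.95, 2.83, -1, 0, 0, 0, -0.0365, 1.95, 2.83, -1, 0, 0, 0, -0.0365, 1.95, 2.83, -1, 0, 0, 0, -0.0365, 1.95, 2.83, -1, 0, 0, 0, -0.0365, 1.95, 2.83, -1, 0, 0, 0, -0.0365, 1.95, 2.83, -1, 0, 0, 0, -0.0365, 1.95, 2.83, -1, 0, 0, 0, -0.0365, 1.95, 2.83, -1, 0, 0, 0, -0.0365, 1.95, 2.83, -1, 0, 0, 0, -0.0365, 1.95, 2.83, -1, 0, 0, 0, -0.0365, 1.95, 2.83, -1, 0, 0, 0, -0.0365, 1.95, 2.83, -1, 0, 0, 0, -0.0365, 1.95, 2.83, -1, 0, 0, 0, -0.0365, 1.95, 2.83, -1, 0, 0, 0, 0, 0, 0, 0, 0, 0, 0, 0, 0, 0, 0, 0], "newtons": 20}}

```text
time: 1.43
position: [0.5493, -0.1624, 0.1002]
tool_rot: [1.0, -0.024, -0.001, -0.0]
ft_force: [0.3, -0.1, 0.2]
grip_width: 0.0009
grip_force: 0.0
```

```bash
cat >> h.py <<'E'
def st():
    s=robot.get_obs(); j=np.load('jig.npz'); p=np.array(s['position'])
    from scipy.spatial.transform import Rotation as R
    M=j['J'].T@R.from_quat(s['tool_rot']).as_matrix()
    print('t',round(s['time'],2),'jig mm',((j['J'].T@(p-j['o']))*1000).round(1),'F',np.round(s['ft_force'],1),'grip',round(s['grip_width'],4),'tooly',M[:,1].round(3),'toolz',M[:,2].round(3))
E
python3 - <<'E'
from h import *
st()
c=grab('wrist');cv2.imwrite('pics/d.png',cv2.resize(c['image'][:,:,::-1],(768,576)))
E
```

```text
t 1.43 jig mm [  -0.5 -110.6  100.2] F [ 0.3 -0.1  0.2] grip 0.0009 tooly [ 0.003 -1.    -0.001] toolz [-0.002  0.001 -1.   ]
```

View pics/d.png

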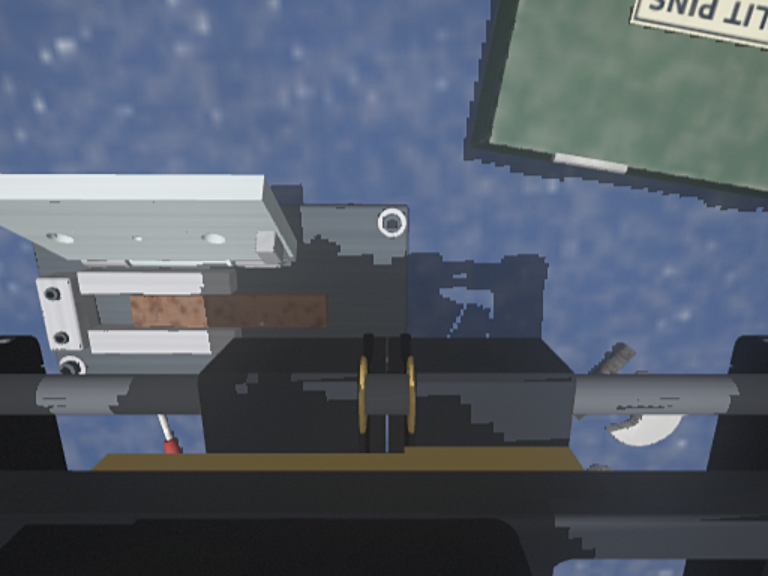

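The wrist view shows the bar's tail at (326,310) left of the shut fingers (388,390). The way down behind the tail is clear, and the red pick at (165,440) is well off. Going down and then approaching along jig +y.

>>> {"method": "send_rows", "body": {"increments": [0, 0, 0, 0, 0, -2.2, 0, 0, 0, 0, 0, 0, -2.2, 0, 0, 0, 0, 0, 0, -2.2, 0, 0, 0, 0, 0, 0, 0, 0, 0, 0, 0, 0.05, 0.8, 0, 0, 0, 0, 0, 0.05, 0.8, 0, 0, 0, 0, 0, 0, 0, 0, 0]}}

```text
time: 2.07
position: [0.5504, -0.1475, 0.0366]
tool_rot: [1.0, -0.026, 0.001, 0.0]
ft_force: [-0.2, 0.4, 0.9]
grip_width: 0.0006
grip_force: 0.0
```

```bash
python3 - <<'E'
from h import *
c=load('wrist');j=np.load('jig.npz')
for n,u,v,h in(('tail',326,310,.022),('screw',391,222,.018),('screwL',71,367,.018)):
  print(n,(j['J'].T@(plane(c,u/1.5-.2,v/1.5-.2,h)-j['o'])*1000).round(1))
st()
E
```

```text
tail [  1.2 -78.6  22. ]
screw [  47.8 -113.2   18. ]
screwL [-34.5  67.7  18. ]
t 2.07 jig mm [ -0.2 -95.6  36.6] F [-0.2  0.4  0.9] grip 0.0006 tooly [-0. -1.  0.] toolz [ 0.001 -0.    -1.   ]
```

>>> {"method": "send_rows", "body": {"increments": [0, 0, 0, 0.02, 0.4, -0.1, 0, 0, 0, 0, 0.02, 0.4, 0, 0, 0, 0, 0, 0.02, 0.4, 0, 0, 0, 0, 0, 0.02, 0.4, 0, 0, 0, 0, 0, 0.02, 0.4, 0, 0, 0, 0, 0, 0.0, 0.2, 0, 0, 0, 0, 0, 0, 0, 0, 0]}}

```text
time: 2.65
position: [0.5511, -0.1257, 0.0342]
tool_rot: [1.0, -0.026, -0.0, -0.0]
ft_force: [-0.5, 0.7, 0.6]
grip_width: 0.0003
grip_force: 0.0
```

```bash
python3 - <<'E'
from h import *
st()
c=grab('wrist');cv2.imwrite('pics/e.png',cv2.resize(c['image'][:,:,::-1],(768,576)))
E
```

```text
t 2.65 jig mm [ -0.6 -73.8  34.2] F [-0.5  0.7  0.6] grip 0.0003 tooly [-0. -1. -0.] toolz [-0.  0. -1.]
```

View pics/e.png

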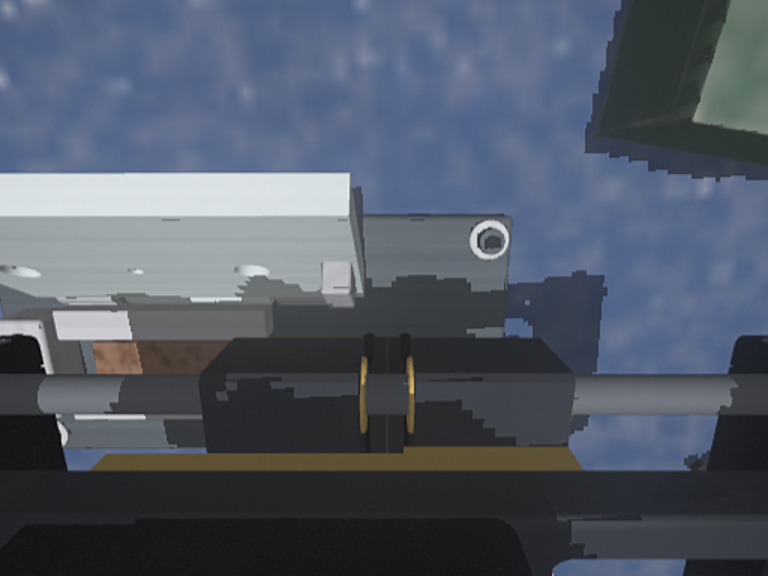

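The bar's head is at (93,355), with a small gap left to the stop at about (50,340). Keep pushing in small steps until the force rises.

>>> {"method": "send_rows", "body": {"increments": [0, 0, 0, 0.01, 0.2, 0, 0, 0, 0, 0, 0.01, 0.2, 0, 0, 0, 0, 0, 0.01, 0.1, 0, 0, 0, 0, 0, 0, 0.1, 0, 0, 0, 0, 0, 0, 0, 0, 0]}}

```text
time: 3.12
position: [0.5514, -0.1202, 0.0342]
tool_rot: [1.0, -0.027, -0.0, -0.0]
ft_force: [-0.4, 0.1, 0.4]
grip_width: 0.0004
grip_force: 0.0
```

```bash
python3 - <<'E'
from h import *
st()
c=load('wrist');j=np.load('jig.npz')
print((j['J'].T@(plane(c,93/1.5-.2,355/1.5-.2,.022)-j['o'])*1000).round(1))
E
```

```text
t 3.12 jig mm [ -0.6 -68.3  34.2] F [-0.4  0.1  0.4] grip 0.0004 tooly [-0.001 -1.    -0.   ] toolz [-0.  0. -1.]
[ 3.5 39.4 22. ]
```

>>> {"method": "send_rows", "body": {"increments": [0, 0, 0, 0.02, 0.3, 0, 0, 0, 0, 0, 0.02, 0.2, 0, 0, 0, 0, 0, 0, 0.1, 0, 0, 0, 0, 0, 0, 0, 0, 0]}}

```text
time: 3.45
position: [0.5519, -0.1141, 0.0342]
tool_rot: [1.0, -0.026, -0.0, -0.0]
ft_force: [0.0, -0.5, -0.0]
grip_width: 0.0006
grip_force: 0.0
```

>>> {"method": "send_rows", "body": {"increments": [0, 0, 0, 0, 0.1, 0, 0, 0, 0, 0, 0, 0, 0, 0]}}

```text
time: 3.62
position: [0.5523, -0.114, 0.0343]
tool_rot: [1.0, -0.026, 0.0, 0.001]
ft_force: [-0.8, -3.0, -0.8]
grip_width: 0.0005
grip_force: 1.6
```

>>> {"method": "send_rows", "body": {"increments": [0, 0, 0, 0, 0.1, 0, 0, 0, 0, 0, 0, 0, 0, 0]}}

```text
time: 3.78
position: [0.5527, -0.1139, 0.0345]
tool_rot: [1.0, -0.026, 0.001, 0.001]
ft_force: [0.3, -6.6, 0.2]
grip_width: 0.0003
grip_force: 3.1
```

The position stalls and the force rises, so the bar is home. I retreat, lift and look.

>>> {"method": "send_rows", "body": {"increments": [0, 0, 0, 0, 0, 0, 0, 0, 0, 0, 0, -0.5, 0, 0, 0, 0, 0, -0.1, -1.5, 0, 0, 0, 0, 0, 0, 0, 3, 0, 0, 0, 0, 0, 0, 4, 0, 0, 0, 0, 0, 0, 3, 0, 0, 0, 0, 0, 0, 0, 0]}}

```text
time: 4.37
position: [0.5545, -0.1337, 0.14]
tool_rot: [1.0, -0.027, 0.005, 0.002]
ft_force: [0.4, -1.3, -0.3]
grip_width: 0.0003
grip_force: 0.0
```

```bash
python3 - <<'E'
from h import *
st()
c=grab('wrist');b=grab('top')
t=cv2.resize(b['image'][145:205,240:320],(512,384),interpolation=cv2.INTER_CUBIC)
cv2.imwrite('pics/f.png',cv2.resize(np.hstack([c['image'],t])[:,:,::-1],(800,300)))
E
```

```text
t 4.37 jig mm [  3.2 -81.6 140. ] F [ 0.4 -1.3 -0.3] grip 0.0003 tooly [-0.001 -1.     0.003] toolz [ 0.011 -0.003 -1.   ]
```

View pics/f.png

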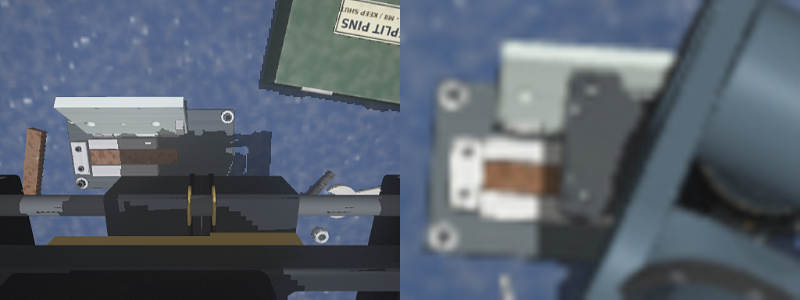

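The bar's head sits against the stop face (wrist view, 90,157). Next I go over and behind the open leaf.

>>> {"method": "send_rows", "body": {"increments": [0, 0, 0, 2.46, 1.61, 0, 0, 0, 0, 0, 2.46, 1.61, 0, 0, 0, 0, 0, 2.46, 1.61, 0, 0, 0, 0, 0, 2.46, 1.61, 0, 0, 0, 0, 0, 0, 0, 0, 0, 0, 0, 0, 0, 0, -2.8, 0, 0, 0, 0, 0, 0, -2.8, 0, 0, 0, 0, 0, 0, 0, 0, 0, 0, 0, 0, 0, 0, 0]}}

```text
time: 5.22
position: [0.6463, -0.0673, 0.0751]
tool_rot: [1.0, -0.027, -0.004, -0.001]
ft_force: [-0.2, 0.4, -0.1]
grip_width: 0.0002
grip_force: 0.0
```

```bash
python3 -c "
from h import *
st()"
```

```text
t 5.22 jig mm [ 91.4 -10.5  75.1] F [-0.2  0.4 -0.1] grip 0.0002 tooly [-0.001 -1.    -0.002] toolz [-0.008  0.002 -1.   ]
```

>>> {"method": "send_rows", "body": {"increments": [0, 0, 0, -0.5, 0.01, 0.15, 0, 0, 0, 0, -0.5, 0.01, 0.15, 0, 0, 0, 0, -0.5, 0.01, 0.15, 0, 0, 0, 0, -0.5, 0.01, 0.15, 0, 0, 0, 0, -0.5, 0.01, 0.15, 0, 0, 0, 0, -0.5, 0.01, 0.15, 0, 0, 0, 0, -0.5, 0.01, 0.15, 0, 0, 0, 0, -0.5, 0.01, 0.15, 0, 0, 0, 0, -0.5, 0.01, 0.15, 0, 0, 0, 0, 0, 0, 0, 0]}}

```text
time: 6.05
position: [0.6031, -0.0672, 0.0924]
tool_rot: [1.0, -0.027, -0.001, 0.0]
ft_force: [1.3, -0.1, 1.9]
grip_width: 0.0006
grip_force: 0.9
```

```bash
python3 -c "
from h import *
st()"
```

```text
t 6.05 jig mm [ 48.2 -12.7  92.4] F [ 1.3 -0.1  1.9] grip 0.0006 tooly [-0.001 -1.     0.   ] toolz [-0.001 -0.    -1.   ]
```

>>> {"method": "send_rows", "body": {"increments": [0, 0, 0, -0.48, 0.03, 0.04, 0, 0, 0, 0, -0.48, 0.03, 0.04, 0, 0, 0, 0, -0.48, 0.03, 0.04, 0, 0, 0, 0, -0.48, 0.03, 0.04, 0, 0, 0, 0, -0.53, 0.03, -0.1, 0, 0, 0, 0, -0.53, 0.03, -0.1, 0, 0, 0, 0, -0.53, 0.03, -0.1, 0, 0, 0, 0, -0.53, 0.03, -0.12, 0, 0, 0, 0, 0, 0, 0, 0]}}

```text
time: 6.8
position: [0.5613, -0.0642, 0.0886]
tool_rot: [1.0, -0.027, -0.002, -0.001]
ft_force: [-0.2, 0.3, 0.5]
grip_width: 0.0
grip_force: 0.3
```

```bash
python3 - <<'E'
from h import *
st()
c=grab('wrist');s=grab('scene')
cv2.imwrite('pics/g.png',cv2.resize(np.hstack([c['image'],cv2.resize(s['image'][140:230,200:320],(512,384),interpolation=cv2.INTER_CUBIC)])[:,:,::-1],(800,300)))
E
```

```text
t 6.8 jig mm [  6.3 -11.8  88.6] F [-0.2  0.3  0.5] grip 0.0 tooly [-0.001 -1.    -0.001] toolz [-0.005  0.001 -1.   ]
```

View pics/g.png

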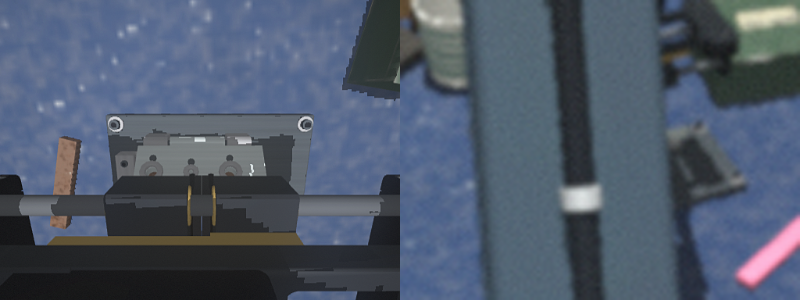

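The wrist view shows the leaf past upright and leaning over, with its bushes visible at (153,165), (192,168) and (236,168). Continue along the arc and down.

>>> {"method": "send_rows", "body": {"increments": [0, 0, 0, -0.4, 0.02, -0.3, 0, 0, 0, 0, -0.4, 0.02, -0.35, 0, 0, 0, 0, -0.4, 0.02, -0.4, 0, 0, 0, 0, -0.4, 0.02, -0.4, 0, 0, 0, 0, -0.3, 0.02, -0.5, 0, 0, 0, 0, -0.25, 0.01, -0.55, 0, 0, 0, 0, -0.2, 0.01, -0.5, 0, 0, 0, 0, 0, 0, -0.4, 0, 0, 0, 0, 0, 0, 0, 0]}}

```text
time: 7.65
position: [0.5385, -0.0631, 0.0538]
tool_rot: [1.0, -0.027, -0.002, -0.001]
ft_force: [-0.5, -0.8, -0.5]
grip_width: 0.0003
grip_force: 0.7
```

```bash
python3 -c "
from h import *
st()"
```

```text
t 7.65 jig mm [-16.5 -11.9  53.8] F [-0.5 -0.8 -0.5] grip 0.0003 tooly [-0.001 -1.    -0.001] toolz [-0.005  0.001 -1.   ]
```

Nearly closed (52.5 is flat). I press on gently until the force rises.

>>> {"method": "send_rows", "body": {"increments": [0, 0, 0, 0, 0, -0.15, 0, 0, 0, 0, 0, 0, 0, 0]}}

```text
time: 7.82
position: [0.5385, -0.063, 0.053]
tool_rot: [1.0, -0.026, -0.002, -0.001]
ft_force: [-3.2, 0.3, 0.9]
grip_width: 0.0006
grip_force: 1.7
```

>>> {"method": "send_rows", "body": {"increments": [0, 0, 0, 0, 0, -0.15, 0, 0, 0, 0, 0, 0, 0, 0]}}

```text
time: 7.98
position: [0.5386, -0.063, 0.0526]
tool_rot: [1.0, -0.026, -0.002, -0.0]
ft_force: [-5.5, 0.3, 6.3]
grip_width: 0.0003
grip_force: 4.5
```

>>> {"method": "send_rows", "body": {"increments": [0, 0, 0, 0, 0, -0.15, 0, 0, 0, 0, 0, 0, 0, 0]}}

```text
time: 8.15
position: [0.5386, -0.063, 0.0525]
tool_rot: [1.0, -0.026, -0.002, -0.0]
ft_force: [-7.1, 0.1, 16.5]
grip_width: 0.0003
grip_force: 9.7
```

The plate is solid and flat at z 52.5 mm. I lift and move over the bush.

>>> {"method": "send_rows", "body": {"increments": [0, 0, 0, 0, 0, 0, 0, 0, 0, 0, 0, 0, 1.0, 0, 0, 0, 0, 0, 0, 3.0, 0, 0, 0, 0, 0, 0, 3.0, 0, 0, 0, 0, -2.0, 0, 0, 0, 0, 0, 0, -2.0, 0, 0, 0, 0, 0, 0, 0, 0, 0, 0]}}

```text
time: 8.73
position: [0.4974, -0.0627, 0.1214]
tool_rot: [1.0, -0.027, -0.001, -0.0]
ft_force: [-0.6, 0.9, -0.2]
grip_width: 0.0002
grip_force: 0.0
```

```bash
python3 - <<'E'
from h import *
st()
c=grab('wrist')
cv2.imwrite('pics/i.png',cv2.resize(c['image'][:,:,::-1],(768,576)))
E
```

```text
t 8.73 jig mm [-57.5 -13.7 121.4] F [-0.6  0.9 -0.2] grip 0.0002 tooly [-0.001 -1.    -0.001] toolz [-0.002  0.001 -1.   ]
```

View pics/i.png

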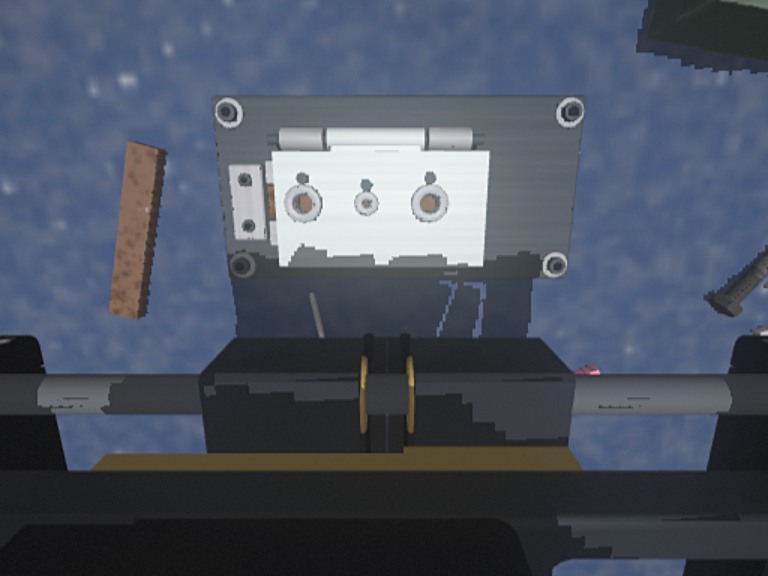

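The plate lies flat, with the small bush at (366,203) between the two large ones at (303,203) and (430,203). Now to measure the bush and the plate's flatness.

```bash
python3 - <<'E'
from h import *
c=load('wrist');j=np.load('jig.npz')
w=plane(c,366/1.5-.2,203/1.5-.2,.0375);s=robot.get_obs()
print('bush jig',(j['J'].T@(w-j['o'])*1000).round(1),'world',w.round(4),'cm to go',((w+[0,0,.04]-s['position'])*100).round(2))
P=pts(c)
for u,v in((385,165),(300,240),(400,235),(470,240)): 
  p=P[round(v/1.5),round(u/1.5)];print((j['J'].T@(p-j['o'])*1000).round(1))
E
```

```text
bush jig [ 0.3 -3.7 37.5] world [ 0.5557 -0.0557  0.0375] cm to go [ 5.6   0.76 -4.38]
[ 19.  -13.9  32.7]
[-19.7  32.1  32.9]
[-17.2 -21.9  33.3]
[-19.5 -58.8  34.1]
```

The plate is flat (33 mm all over), and the bush agrees with its nominal place.

>>> {"method": "send_rows", "body": {"increments": [0, 0, 0, 1.9, 0.25, 0, 0, 0, 0, 0, 1.9, 0.25, 0, 0, 0, 0, 0, 1.8, 0.25, 0, 0, 0, 0, 0, 0, 0, 0, 0, 0, 0, 0, 0, 0, -2, 0, 0, 0, 0, 0, 0, -2, 0, 0, 0, 0, 0, 0, 0, 0, 0, 0, 0, 0, 0, 0, 0, 0, 0, 0, 0, 0, 0, 0]}}

```text
time: 9.53
position: [0.557, -0.0562, 0.0811]
tool_rot: [1.0, -0.027, 0.0, 0.0]
ft_force: [0.7, -0.1, 0.0]
grip_width: 0.0004
grip_force: 0.0
```

>>> {"method": "send_rows", "body": {"increments": [0, 0, 0, 0, 0, 0, 0, 0, 0, 0, 0, 0, 0, 0, 0, 0, 0, 0, 0, 0, 0, 0, 0, 0, 0, 0, 0, 0, 0, 0, 0, 0, 0, 0, 0, 0, 0, 0, 0, 0, 0, 0, 0, 0, 0, 0, 0, 0, 0, 0, 0, 0, 0, 0, 0, 0, 0, 0, 0, 0, 0, 0, 0, 0, 0, 0, 0, 0, 0, 0, 0, 0, 0, 0, 0, 0, 0, 0, 0, 0, 0, 0, 0, 0, 0, 0, 0, 0, 0, 0, 0, 0, 0, 0, 0, 0, 0, 0, 0, 0, 0, 0, 0, 0, 0, 0, 0, 0, 0, 0, 0, 0, 0, 0, 0, 0, 0, 0, 0, 0, 0, 0, 0, 0, 0, 0, 0, 0, 0, 0, 0, 0, 0, 0, 0, 0, 0, 0, 0, 0]}}

```text
time: 11.2
position: [0.5565, -0.056, 0.0807]
tool_rot: [1.0, -0.027, 0.0, 0.0]
ft_force: [-0.3, 1.0, 0.1]
grip_width: 0.0006
grip_force: 0.0
```

>>> {"method": "send_rows", "body": {"increments": [0, 0, 0, 0, 0, 0, 0, 0, 0, 0, 0, 0, 0, 0, 0, 0, 0, 0, 0, 0, 0, 0, 0, 0, 0, 0, 0, 0, 0, 0, 0, 0, 0, 0, 0, 0, 0, 0, 0, 0, 0, 0, 0, 0, 0, 0, 0, 0, 0, 0, 0, 0, 0, 0, 0, 0, 0, 0, 0, 0, 0, 0, 0, 0, 0, 0, 0, 0, 0, 0, 0, 0, 0, 0, 0, 0, 0, 0, 0, 0, 0, 0, 0, 0, 0, 0, 0, 0, 0, 0, 0, 0, 0, 0, 0, 0, 0, 0, 0, 0, 0, 0, 0, 0, 0, 0, 0, 0, 0, 0, 0, 0, 0, 0, 0, 0, 0, 0, 0, 0, 0, 0, 0, 0, 0, 0, 0, 0, 0, 0, 0, 0, 0, 0, 0, 0, 0, 0, 0, 0]}}

```text
time: 12.87
position: [0.5564, -0.056, 0.0807]
tool_rot: [1.0, -0.027, -0.0, -0.0]
ft_force: [-0.5, -0.7, 1.0]
grip_width: 0.0008
grip_force: 0.0
```

```bash
python3 -c "
from h import *
st()"
```

```text
t 12.87 jig mm [ 1.1 -3.9 80.7] F [-0.5 -0.7  1. ] grip 0.0008 tooly [-0.001 -1.    -0.   ] toolz [-0.  0. -1.]
```

Pointing is steady. I open the fingers slightly, so that they cannot even touch each other, and hold for two more seconds.

>>> {"method": "send_rows", "body": {"increments": [0, 0, 0, 0, 0, 0, 0.08, 0, 0, 0, 0, 0, 0, 0.08, 0, 0, 0, 0, 0, 0, 0.08, 0, 0, 0, 0, 0, 0, 0.08, 0, 0, 0, 0, 0, 0, 0.08, 0, 0, 0, 0, 0, 0, 0.08, 0, 0, 0, 0, 0, 0, 0.08, 0, 0, 0, 0, 0, 0, 0.08, 0, 0, 0, 0, 0, 0, 0.08, 0, 0, 0, 0, 0, 0, 0.08, 0, 0, 0, 0, 0, 0, 0.08, 0, 0, 0, 0, 0, 0, 0.08, 0, 0, 0, 0, 0, 0, 0.08, 0, 0, 0, 0, 0, 0, 0.08, 0, 0, 0, 0, 0, 0, 0.08, 0, 0, 0, 0, 0, 0, 0.08, 0, 0, 0, 0, 0, 0, 0.08, 0, 0, 0, 0, 0, 0, 0.08]}}

```text
time: 14.37
position: [0.5565, -0.056, 0.0806]
tool_rot: [1.0, -0.027, 0.0, -0.0]
ft_force: [-0.5, 0.4, 0.7]
grip_width: 0.0069
grip_force: 0.0
```

>>> {"method": "send_rows", "body": {"increments": [0, 0, 0, 0, 0, 0, 0.08, 0, 0, 0, 0, 0, 0, 0.08, 0, 0, 0, 0, 0, 0, 0.08, 0, 0, 0, 0, 0, 0, 0.08, 0, 0, 0, 0, 0, 0, 0.08, 0, 0, 0, 0, 0, 0, 0.08, 0, 0, 0, 0, 0, 0, 0.08, 0, 0, 0, 0, 0, 0, 0.08, 0, 0, 0, 0, 0, 0, 0.08, 0, 0, 0, 0, 0, 0, 0.08, 0, 0, 0, 0, 0, 0, 0.08, 0, 0, 0, 0, 0, 0, 0.08, 0, 0, 0, 0, 0, 0, 0.08]}}

```text
time: 15.45
position: [0.5565, -0.056, 0.0806]
tool_rot: [1.0, -0.027, 0.0, -0.0]
ft_force: [0.1, 0.3, 0.4]
grip_width: 0.007
grip_force: 0.0
```

```bash
python3 -c "
from h import *
st(); print(robot.hand_in())"
```

```text
t 15.45 jig mm [ 1.1 -4.  80.6] F [0.1 0.3 0.4] grip 0.007 tooly [-0.001 -1.    -0.   ] toolz [ 0.  0. -1.]
the job is handed in; nothing more can be done
None
```

The job is handed in at 15.5 s with no verdict returned: the bar was pushed home, the bush plate measured flat, and the fingertips finished about 24 mm above the small bush, touching nothing.

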